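# Start the vial mixer

## Task

Start the vial mixer with the closed fingertips: first press down the raised far end of its rocker switch until it has tipped right over, then push the square key all the way in so that it stays down, and last press the round key all the way down and let it spring back. Do not press the long bar-shaped key, and do not press a key before its turn. Leave the vials in the mixer and the cup and pen beside it where they are, and finish with the hand clear of everything.

Things in the scene. Friction and masses are not known exactly. Their poses are not given: they have to be found in the camera images.
- mixer: flat white vial mixer, fixed, 90 mm deep (x), key panel 294 mm wide (y), 34 mm high. Origin: under the panel's middle, at worktop height; x to the back, y left, z up. Key fields (grey, 62 mm wide, top 38 mm high) at y -108, -36, 36, 108 mm, x 0; any of the four white switches may sit in any. Left of the panel, at y 190 mm, a metal vial block, 70 mm wide, 58 mm high
- rocker (a joint): rocker switch, rad: 0 (at most 0.03 at the start) = off, far end raised; 0.32 = on, tipped right over, far end level and near end raised. It stays where it is left; tipping it takes about 3 N at the far end. The paddle is 56 mm long from front to back and 26 mm wide, pivoting across the middle of its field 47 mm above the worktop
- rocker_raised_end (a point): point on the face of the rocker's far half, 21 mm behind the pivot (6 mm short of the end), where it is to be pressed; it starts about 54 mm above the worktop and goes down 7 mm to 47 mm when tipped over. Its axes follow the rocker: y along the pivot, x to the back
- square_key (a joint): square key, m: 0 = out (at most 0.0008 at the start), 0.006 = pushed in fully; takes about 3 N, has no return spring and stays where it is pushed
- square_key_top (a point): middle of the top face of the square key (28 x 28 mm), about 50 mm above the worktop when out, 44 mm when in; z up
- round_key (a joint): round key, m: 0 = up, 0.005 = fully down; a spring (2 N at first, 4.5 N fully down) brings it back up
- round_key_top (a point): middle of the flat top of the round key (28 mm across), 50 mm above the worktop when up, 45 mm when down; z up
- bar_key (a joint): long bar-shaped key, not to be pressed, m: 0 = up, 0.005 = fully down; spring as on the round key
- bar_key_top (a point): middle of the top of the bar-shaped key (50 mm front to back, 13 mm wide), 50 mm above the worktop; z up
- vial_b_center (a point): centre of a loose capped glass vial (22 mm across, 48 mm high) standing in the mixer's vial block, its cap top 84 mm above the worktop
- vial_d_center (a point): centre of the second, like vial in the block
- cup_center (a point): centre of a loose lidded sample cup (55 mm across, 58 mm high) standing on the worktop just right of the mixer
- pen: loose pen (142 mm long, 9 mm thick) lying on the worktop right of the cup, roughly pointing away from the robot; origin in its middle on the underside, long axis y

How it is judged (in metres and radians):
On the way, in this order (a step that is already met when the one before it is completed fails the run):
1. the rocker has been tipped right over to on (value of joint rocker above 0.26 rad), for 0.1 s.
2. the square key has been pushed fully in (value of joint square_key above 0.0045 m and value of joint rocker above 0.26 rad), for 0.1 s.
3. the round key is pressed fully down (all of step 2 and value of joint round_key above 0.004 m), for 0.05 s.
At the end, for the whole second after the job is handed in: the rocker stands on (above 0.26 of 0.32 rad), the square key is in (above 4.5 of 6 mm), the round key has sprung back and the bar-shaped key is up (both below 1 mm) (all of step 2 and value of joint each of round_key, bar_key below 0.001 m); the robot touches nothing.
It fails at once if the square key is pressed (over 2.5 mm) before the rocker is on (value of joint square_key above 0.0025 m and value of joint rocker below 0.2 rad).
It fails at once if the round key is pressed (over 2 mm) before the square key is in (value of joint round_key above 0.002 m and value of joint square_key below 0.004 m).
It fails at once if the bar-shaped key is pressed (over 2 mm) (value of joint bar_key above 0.002 m).
It fails at once if a vial (over 8 mm), the cup or the pen (over 15 mm) is lifted or shifted (distance of any of vial_b_center, vial_d_center from where it was at the start of the episode above 0.008 m or distance of any of cup_center, pen from where it was at the start of the episode above 0.015 m).
It also fails if it takes over 45 s, if anything falls off the work surface, if the arm or the gripper's body presses on something with over 40 N, if the wrist force passes 120 N, or if a joint passes its speed limit or range.

## Robot

A 7-joint arm with a two-finger parallel gripper is mounted at the origin on a cart in front of the work surface, level with it; the furniture and walls round the work are solid. World frame = base frame: x ahead of the robot, y to its left, z up, the work surface at z = 0. Lengths are in mm, angles in degrees, forces in N, time in s.
With the tool pointing down it reaches from about 425 to 950 mm from the base axis. Payload 16.7 kg.
Tool frame: the origin (TCP) lies at the very end of the fingers, on their centre line; the grasp point (between the pads) lies 19 mm behind it (arm.grip_depth is the distance from the TCP to the grasp point, in mm); y points along the fingers, x is the direction in which the jaws open and shut, and the axes are right-handed (so a half turn about y gives the same grasp; the last joint's range is limited). The gripper opens to 94 mm and grips with 3 to 60 N. Pads are 16 mm wide; open, the fingers measure 119 mm over their backs; the gripper's body (75 mm by 177 mm) begins 78 mm behind the grasp point.
Start: joints at [67.294, 24.414, 4.234, 92.017, -1.954, 63.644, -3.845], TCP at [164.875, -654.516, 205.467] pointing down, gripper open.
Joint ranges: [-163.25, 163.25], [-28.42, 122.38], [-70.27, 78.77], [12.13, 141.07], [-58.53, 238.53], [9.26, 117.41], [-156.51, 156.51]. Speed limits (degrees/s): [108.29, 108.29, 136.94, 136.94, 172.46, 172.46, 172.46].

## Interface

Orientations are given as a 3x3 rotation matrix whose columns are the frame's x, y, z axes.
In Python, from cell import arm, viewer, workorder gives the robot as it stands.
- The arm moves only by the tool move_arm, never from a script. Its argument "targets" is one flat list of numbers, 5 for each row, row after row: the finger opening in m, from 0 to 0.094, then the shift along the tool's x, y, z in m, then the turn about the tool's y in degrees. A call has 1 to 10 rows; each row is the pose to reach, as a shift and turn from the pose measured when the call began, along the tool's axes at that moment; what a row does not reach only later rows make up. A row lasts 1/12 s, in which the tool goes at most 41.7 mm and 7.16 degrees, less where a joint would pass 70% of its speed; a pose out of reach is approached as far as the arm can. A call with a gripper value outside its range is refused whole. The fingers move at their own pace and stop on an object; "force" is the grip in N (left out, the last holds). Time passes only in rows, so rows that repeat a pose let the fingers close. It gives the time, the measured TCP pose, the force and the opening at its end, in the units of the state.
- arm.get_obs(): the state, without advancing time (a new reading comes with each control period).
- viewer.grab_frame(name): name is "side" or "top" or "wrist"; returns a dict with "pixels" (384x512x3 uint8, blue, green, red), "z_map" (384x512 float32, mm along the optical axis (not along the pixel's ray), 0 where there is no reading), "K" (3x3 intrinsics, pixels), "R" (3x3) and "t" (3): a world point X has camera coordinates R X + t. Camera axes: x right, y down, z forward; pixel columns grow to the right and rows downward; lengths in mm; the calibration is good to about 2 mm. A picture is of the moment at which its call begins.
- workorder.hand_in(): hands the job in, once; it reports no verdict.
The state is a dict: "clock": time; "joint_pos": joint angles; "qd": joint speeds; "joint_efforts": joint torques, N m; "tool_pos": TCP position; "tcp_rot": TCP orientation; "force": force on the tool from outside, world axes, zero at the start; "wrist_torque": the same for the moment, N m; "width": finger opening in mm.
Only numpy, scipy, OpenCV 4.12 (cv2) and the standard library are available. Lean on these libraries where they do the work, as an engineer would, in place of code of your own. Each camera call takes 0.05 s, during which the arm holds its last target. There are 200 camera calls.

## Working session

There is one attempt and no reset: what is moved stays moved. The work goes in short steps, Python scripts to look and compute and a tool call to move; the robot and the scene stay as the last step left them, time stands still between calls to the robot, and variables do not carry over. Pictures are saved under pics/ and viewed, about 8 in all and at most 12, crops included, and the job is handed in when it is done.

Besides the shell and the picture viewer there is one more tool, called after "Request:" in YAML: its name, and indented under it one key for each argument. move_arm: Moves the arm, as the interface text tells. Its arguments: {"type":"object","properties":{"targets":{"type":"array"},"force":{"type":"number"}},"required":["targets"]}

```bash
mkdir -p pics
cat > h.py <<'E'
import numpy as np, cv2
from cell import arm, viewer, workorder
def grab(n):
    f=viewer.grab_frame(n); np.savez(f'pics/{n}.npz',**f); return f
def load(n): return dict(np.load(f'pics/{n}.npz'))
def px(f,u,v,z=None):
    r=f['R'].T@np.linalg.inv(f['K'])@np.array([u,v,1.]); c=-f['R'].T@f['t']
    if z is None: return c+r*f['z_map'][int(round(v)),int(round(u))]
    return c+r*(z-c[2])/r[2]
E
python3 - <<'E'
from h import *
o=arm.get_obs()
for k in('clock','tool_pos','tcp_rot','width','force'):print(k,o[k])
a=grab('top');b=grab('side')
for n,f in(('top',a),('side',b)):
    print(n,-f['R'].T@f['t'],f['K'][0,0]); cv2.imwrite(f'pics/{n}0.png',f['pixels'])
E
```

```text
clock 0.0
tool_pos [ 164.76470581 -654.12799312  204.79578868]
tcp_rot [[ 2.44283122e-01 -3.96663334e-04  9.69703872e-01]
 [-9.69703137e-01  1.19712977e-03  2.44283427e-01]
 [-1.25775965e-03 -9.99999205e-01 -9.22070807e-05]]
width 93.6590509237613
force [0.37768687 0.8892184  0.35650041]
top [381.07296796  -8.76818285 940.14524471] 389.2631757532294
side [ 418.23613828 -912.08638882  644.3083517 ] 485.42951238552723
```

View pics/top0.png

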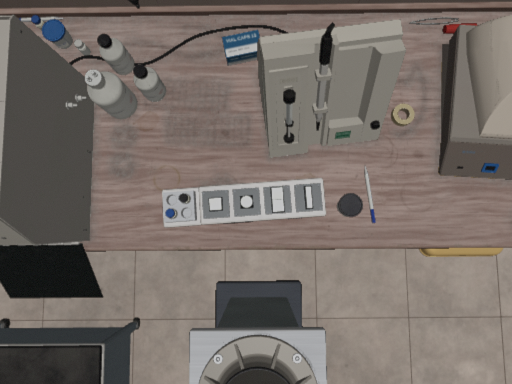

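View pics/side0.png

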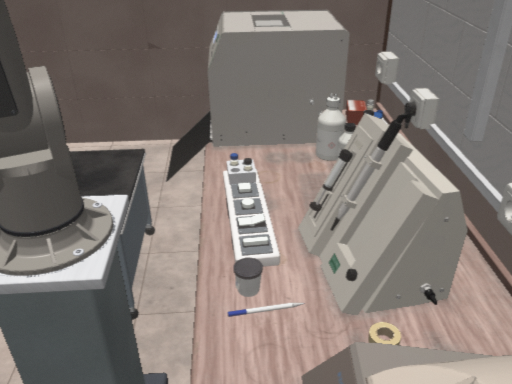

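Run:
```python
from h import *
f=load('top')
c=f['pixels'][165:240,155:335]
cv2.imwrite('pics/crop0.png',cv2.resize(c,None,fx=4.4,fy=4.4,interpolation=cv2.INTER_CUBIC))
for u,v in[(216,204),(246,202),(278,195),(278,206),(308,197),(184,198),(171,213),(350,205),(205,190),(262,150),(285,150),(350,138),(265,60),(380,30),(322,110)]:print(u,v,px(f,u,v).round(1))
```

```text
216 204 [442.4  89.9  47. ]
246 202 [446.   20.7  51.5]
278 195 [461.6 -52.9  48.3]
278 206 [436.4 -52.6  47.1]
308 197 [ 456.2 -121.6   49.2]
184 198 [453.9 156.8  82.7]
171 213 [421.  184.9  83.8]
350 205 [ 436.6 -216.1   54.1]
205 190 [476.8 117.6  30.3]
262 150 [ 5.773e+02 -1.780e+01 -3.000e-01]
285 150 [570.3 -72.1  30.3]
350 138 [ 597.5 -227.1   30.8]
265 60 [684.6 -22.3 270.7]
380 30 [ 754.2 -240.2  241. ]
322 110 [ 629.3 -142.3  149.8]
```

View pics/crop0.png

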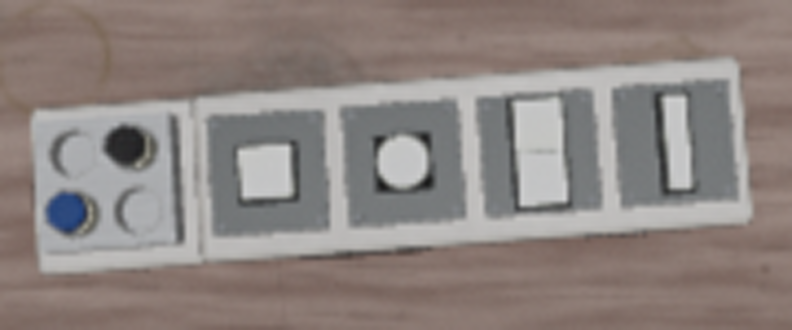

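Run:
```python
from h import *
f=load('top'); 
P=[px(f,155+(u+.5)/4.4-.5,165+(v+.5)/4.4-.5,z) for u,v,z in[(266,172,50),(404,161,50),(540,151,47),(676,142,50)]]
P=np.array(P);print(P.round(1),np.linalg.norm(np.diff(P,axis=0),axis=1))
d=(P[0]-P[3]);d[2]=0;d/=np.linalg.norm(d);x=np.array([d[1],-d[0],0])
ctr=P.mean(0);print('centre',ctr.round(1),'yaw',np.degrees(np.arctan2(-d[0],d[1])))
for n,y in zip('SRKB',(108,36,-36,-108)):print(n,(ctr+d*y)[:2].round(1))
print('rocker end',(ctr-36*d+21*x).round(1))
```

```text
[[ 442.9   91.7   50. ]
 [ 447.9   19.7   50. ]
 [ 452.7  -51.3   47. ]
 [ 456.4 -122.1   50. ]] [72.11551664 71.27612517 70.93143877]
centre [450.  -15.5  49.2] yaw 3.6193783333951632
S [443.1  92.3]
R [447.7  20.4]
K [452.2 -51.4]
B [ 456.8 -123.3]
rocker end [473.2 -50.1  49.2]
```

Request:
move_arm:
  targets: [0,-0.015,0,0.013,1,0,-0.04,0,0.035,2,0,-0.07,0,0.061,4,0,-0.1,0,0.087,6,0,-0.13,0,0.114,8,0,-0.16,0,0.14,10,0,-0.19,0,0.166,10.5,0,-0.22,0,0.192,10.5,0,-0.25,0,0.219,10.5,0,-0.27,0,0.236,10.5]
  force: 20

```text
clock: 0.93
tool_pos: [329.0, -331.4, 205.1]
tcp_rot: [[0.066, -0.0, 0.998], [-0.998, 0.001, 0.066], [-0.001, -1.0, -0.0]]
force: [1.2, -1.0, 0.3]
width: 30.8
```

Request:
move_arm:
  targets: [0,-0.025,0,0.015,0,0,-0.06,0,0.036,0,0,-0.095,0,0.057,0,0,-0.13,0,0.078,0,0,-0.165,0,0.099,0,0,-0.2,0.01,0.12,0,0,-0.235,0.04,0.14,0,0,-0.26,0.07,0.155,0,0,-0.271,0.09,0.162,0,0,-0.271,0.1,0.162,0]

```text
clock: 1.77
tool_pos: [472.6, -46.1, 102.5]
tcp_rot: [[0.071, -0.003, 0.997], [-0.997, 0.003, 0.071], [-0.004, -1.0, -0.003]]
force: [-1.4, 0.8, -0.7]
width: 0.2
```

Run:
```python
from h import *
o=arm.get_obs();print(o['tool_pos'],o['width'],o['force'])
f=grab('wrist');cv2.imwrite('pics/w1.png',f['pixels'])
g=grab('side');a=cv2.resize(g['pixels'][130:280,190:330],None,fx=2.56,fy=2.56)
cv2.imwrite('pics/v1.png',np.hstack([f['pixels'][:,::1],np.zeros((384,2,3),np.uint8)]+[a[:384,:286]]) if 1 else a)
print(-f['R'].T@f['t'])
```

```text
[472.63130049 -46.077363   102.5385791 ] 0.18669202868426185 [-1.40916622  0.80163271 -0.66325258]
[554.32727554 -40.83266825 281.70368   ]
```

View pics/v1.png

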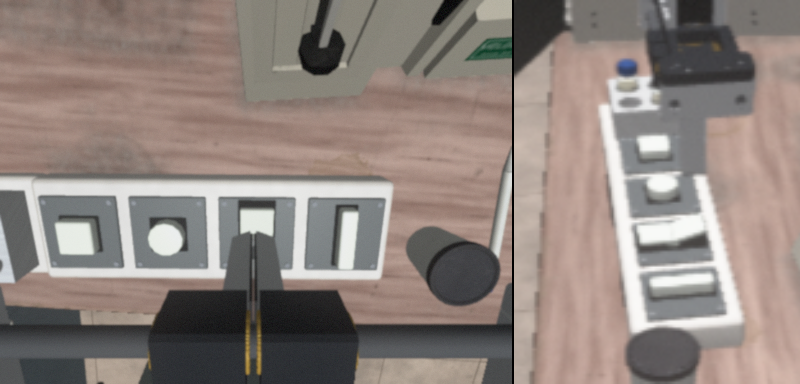

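The wrist picture shows the square key at (75,236), round at (166,237), the rocker's far edge at (257,208) and the bar at (347,238), with the fingertips in front of the rocker. I'll check these against the top view.

Run:
```python
from h import *
f=grab('wrist')
for n,u,v,z in[('S',75,236,50),('R',166,237,50),('rocker far edge',257,208,56),('B',347,238,50)]:print(n,px(f,u,v,z).round(1),px(f,u,v).round(1))
print(px(f,257,220).round(1),px(f,257,212).round(1)); print(arm.get_obs()['tool_pos'])
```

```text
S [445.  89.  50.] [444.6  89.5  49.1]
R [449.1  17.5  50. ] [449.4  17.3  50.6]
rocker far edge [479.9 -52.1  56. ] [479.8 -52.1  55.7]
B [ 458.  -124.7   50. ] [ 458.3 -124.5   50.6]
[469.1 -52.9  52.6] [476.  -52.4  53.8]
[471.93979996 -50.54033295 105.04033947]
```

Request:
move_arm:
  targets: [0,0.001,0.02,0.0015,0,0,0.001,0.036,0.0015,0,0,0.001,0.044,0.0015,0,0,0.001,0.048,0.0015,0,0,0.001,0.051,0.0015,0,0,0.001,0.053,0.0015,0,0,0.001,0.055,0.0015,0,0,0.001,0.057,0.0015,0,0,0.001,0.058,0.0015,0,0,0.001,0.058,0.0015,0]

```text
clock: 2.75
tool_pos: [473.8, -51.4, 47.3]
tcp_rot: [[0.066, -0.002, 0.998], [-0.998, 0.002, 0.066], [-0.002, -1.0, -0.001]]
force: [1.4, -0.4, 2.5]
width: 0.6
```

Request:
move_arm:
  targets: [0,0,0.001,0,0,0,0,0.002,0,0,0,0,0.003,0,0,0,0,0.003,0,0]

```text
clock: 3.08
tool_pos: [474.1, -51.4, 46.2]
tcp_rot: [[0.066, -0.001, 0.998], [-0.998, 0.0, 0.066], [-0.001, -1.0, -0.001]]
force: [-14.1, 0.1, 51.9]
width: 0.3
```

Request:
move_arm:
  targets: [0,0,-0.01,0,0,0,0,-0.03,0,0,0,-0.01,-0.05,-0.001,0,0,-0.04,-0.05,-0.006,0,0,-0.075,-0.05,-0.011,0,0,-0.11,-0.05,-0.016,0,0,-0.135,-0.05,-0.02,0,0,-0.1437,-0.05,-0.0206,0,0,-0.1437,-0.05,-0.0206,0]

```text
clock: 3.83
tool_pos: [443.5, 92.7, 96.3]
tcp_rot: [[0.07, -0.001, 0.998], [-0.998, 0.001, 0.07], [-0.001, -1.0, -0.001]]
force: [-0.3, -0.2, -0.5]
width: 0.8
```

Run:
```python
from h import *
f=grab('wrist');o=arm.get_obs();print(o['tool_pos'],o['force'])
for u,v in((0,0),):pass
cv2.imwrite('pics/v2.png',f['pixels'])
```

```text
[443.82532881  91.07895927  96.17545513] [-0.09525542 -0.56727975  0.21969619]
```

View pics/v2.png

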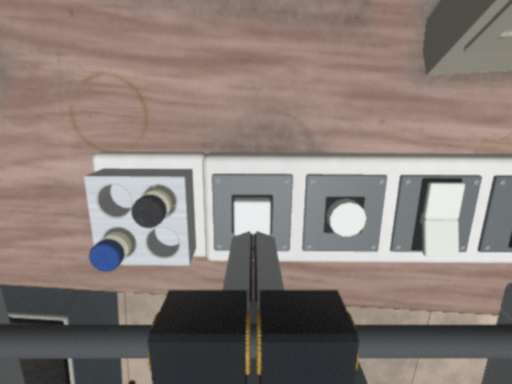

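The rocker's far half is at (444,200) and its near half at (440,238). The square key's visible part is at (252,215), lined up with the fingers. I'll check the rocker heights by depth.

Run:
```python
from h import *
f=grab('wrist')
for u,v in((445,187),(444,200),(443,212),(441,225),(440,238),(440,250),(252,215),(347,218)):print(u,v,px(f,u,v).round(1))
g=grab('side')
print(arm.get_obs()['tool_pos'])
```

```text
445 187 [477.8 -48.1  47.5]
444 200 [468.  -49.6  47.7]
443 212 [458.6 -51.3  47.3]
441 225 [448.7 -51.1  49. ]
440 238 [439.3 -51.   51.8]
440 250 [430.7 -51.5  54.6]
252 215 [446.8  92.   48.6]
347 218 [449.8  21.   50.1]
[444.17766621  89.51569631  96.09756038]
```

Request:
move_arm:
  targets: [0,0,0.02,0,0,0,0,0.034,0,0,0,0,0.04,0,0,0,0,0.044,0,0,0,0,0.047,0,0,0,0,0.049,0,0,0,0,0.051,0,0,0,0,0.052,0,0,0,0,0.053,0,0,0,0,0.053,0,0]

```text
clock: 4.82
tool_pos: [444.5, 89.3, 44.0]
tcp_rot: [[0.065, -0.001, 0.998], [-0.998, -0.001, 0.065], [0.001, -1.0, -0.001]]
force: [-5.7, -4.8, 22.5]
width: 0.1
```

Request:
move_arm:
  targets: [0,0,0,0,0,0,0,-0.01,0,0,0,0,-0.03,0,0,0,0.015,-0.045,0,0,0,0.04,-0.045,0,0,0,0.062,-0.045,-0.0006,0,0,0.07,-0.045,-0.0006,0,0,0.07,-0.045,-0.0006,0,0,0.07,-0.045,-0.0006,0]

```text
clock: 5.57
tool_pos: [448.7, 19.9, 89.5]
tcp_rot: [[0.064, -0.0, 0.998], [-0.998, -0.0, 0.064], [0.0, -1.0, -0.0]]
force: [-0.1, 0.2, 0.0]
width: 0.4
```

Run:
```python
from h import *
f=grab('wrist');o=arm.get_obs();print(o['tool_pos'],o['force'])
cv2.imwrite('pics/v3.png',f['pixels'])
for u,v in((160,205),(160,215),(165,225),(252,215),(252,222)):print(u,v,px(f,u,v).round(1))
```

```text
[448.61971532  20.44595421  89.35255698] [ 0.16768176  0.48577652 -0.68880225]
160 205 [455.7  89.   43.6]
160 215 [447.9  89.2  43.6]
165 225 [440.   85.6  43.3]
252 215 [454.3  20.9  49.5]
252 222 [449.3  20.6  50.5]
```

View pics/v3.png

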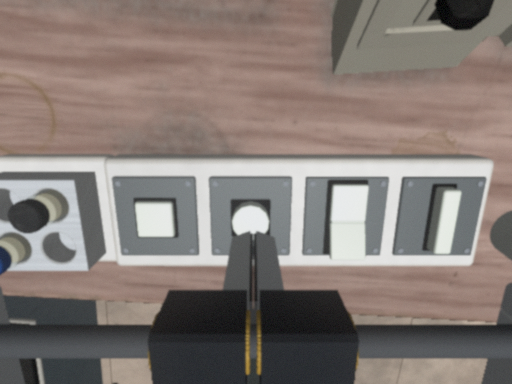

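The square key (155,218) sits at 43.6 mm, so it is fully in. The rocker is still on, and the fingers are lined up with the round key (250,220). I'll press the round key and retract.

Request:
move_arm:
  targets: [0,0,0.02,0,0,0,0,0.032,0,0,0,0,0.037,0,0,0,0,0.04,0,0,0,0,0.042,0,0,0,0,0.044,0,0,0,0,0.045,0,0,0,0,0.0455,0,0,0,0,0.0455,0,0]

```text
clock: 6.37
tool_pos: [448.9, 21.1, 44.9]
tcp_rot: [[0.066, 0.0, 0.998], [-0.998, -0.0, 0.066], [0.0, -1.0, 0.0]]
force: [-8.3, 4.0, 23.7]
width: 0.2
```

Bottomed at 44.9 mm with 24 N.

Request:
move_arm:
  targets: [0,0,0,0,0,0,0,-0.01,0,0,0,0,-0.03,0,0,0,0,-0.06,0,0,0,0,-0.09,0,0,0,0,-0.12,0,0,0,0,-0.14,0,0,0,0,-0.14,0,0,0,0,-0.14,0,0]

```text
clock: 7.12
tool_pos: [449.7, 21.0, 186.6]
tcp_rot: [[0.065, 0.004, 0.998], [-0.998, -0.0, 0.065], [0.001, -1.0, 0.004]]
force: [-0.6, -0.1, -0.6]
width: 0.2
```

Run:
```python
from h import *
f=grab('wrist');o=arm.get_obs();print(o['tool_pos'],o['force'])
cv2.imwrite('pics/v4.png',f['pixels'])
for n,p in(('S',(446,90,44)),('R',(452,20,50)),('Kfar',(474,-51,47)),('Knear',(432,-53,54)),('B',(460,-124,50))):
    q=f['K']@(f['R']@np.array(p,float)+f['t']);u,v=q[:2]/q[2];print(n,round(u),round(v),px(f,u,v).round(1))
```

```text
[448.96464534  20.93730809 185.4461416 ] [-0.05588459 -0.7845478   0.29265633]
S 186 188 [446.2  89.9  44.7]
R 254 188 [452.   20.   50.1]
Kfar 325 170 [474.2 -50.7  48.3]
Knear 323 212 [432.2 -52.8  54.6]
B 395 189 [ 460. -124.   50.]
```

View pics/v4.png

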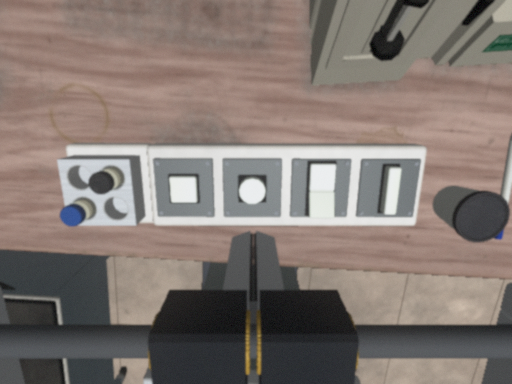

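The final view shows the square key in (184,189), the round key up (252,190), the rocker on (322,190) and the bar up (392,190). The vials and cup are in place and the hand is clear.

```bash
python3 -c "
from h import *
print(workorder.hand_in())"
```

```text
the job is handed in; nothing more can be done
None
```

The mixer is started. With the fingers closed I tipped the rocker over, pushed the square key in, pressed the round key and let it spring back, then raised the hand clear and handed in at about 7 s.

| Item | Pressed to (fingertip height) | Force at the stop | Height after retracting (wrist-camera depth) |
|---|---|---|---|
| Rocker | 46.2 mm | 52 N | far end about 48 mm, near end about 55 mm (on) |
| Square key | 44.0 mm | 22 N | 44.7 mm (43.6 mm from closer; in) |
| Round key | 44.9 mm | 24 N | 50.1 mm (sprung back) |
| Bar key | not pressed | – | 50.0 mm (up) |

- **Rocker force:** it rose to about 52 N at the stop, more than needed. The 40 N limit is for the arm and gripper body; only the fingertips were pressing, and this is below the 120 N wrist limit.
- **Camera disagreement:** the top and wrist views differed by 2–3 mm on the key positions, so I aimed between them.
- **Loose objects:** in the last picture the vials and cup stand where they were. The pen is only partly in view, and I did not measure any of them again.

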